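# Sort the spice canisters by heft

### The arm

A 7-joint arm with a two-finger parallel gripper is mounted at the origin on a cart in front of the work surface, level with it; the furniture and walls round the work are solid. World frame = base frame: x ahead of the robot, y to its left, z up, the work surface at z = 0. Lengths are in m, angles in rad, forces in N, time in s.
With the tool pointing down it reaches from about 0.4 to 0.9 m from the base axis. Payload 5.5 kg.
Tool frame: the origin (TCP) lies midway between the tips of the shut fingers; the grasp point (between the pads) lies 19 mm behind it (manip.grip_depth is the distance from the TCP to the grasp point, in m); z points along the fingers, y is the line along which they close (so a half turn about z gives the same grasp; the last joint's range is limited). The gripper opens to 92 mm and grips with 3 to 60 N. Pads are 19 mm wide; open, the fingers measure 130 mm over their backs; the gripper's body (75 mm by 190 mm) begins 47 mm behind the grasp point.
Start: joints at [1.478, 0.501, -0.427, 1.55, 0.221, 1.138, -0.21], TCP at [0.226, -0.609, 0.227] pointing down, gripper open.
Joint ranges: [-2.88, 2.88], [-0.31, 2.03], [-1.54, 1.56], [0.2, 2.42], [-1.41, 4.55], [0.19, 2.02], [-2.57, 2.57]. Speed limits (rad/s): [2.57, 2.57, 3.14, 3.14, 3.14, 3.14, 3.14].

### API

Orientations are given as a unit quaternion [x, y, z, w].
In Python, from bench import manip, effector, viewer gives the robot as it stands. Calls block until the motion is done:
- manip.move_pose(position, orientation): joint-space move of the TCP to a pose.
- manip.servo_line(position, ori=None, vel=0.15): straight line of the TCP; ori=None keeps the orientation; vel is the mean speed in m/s.
- manip.movej(angles): joint-space move.
- effector.open_jaws() and effector.close(f_grip=None): open the fingers fully, or close them until they stop; f_grip is the grip in N (None keeps the last).
- manip.sleep(seconds).
- manip.solve_ik(position, orientation): joint angles nearest the present ones, or None.
- viewer.get_image(name): name is "scene" or "top" or "wrist"; returns the picture (420x560x3 uint8, red, green, blue); there is no depth.
- viewer.get_calibration(name): a dict with "vfov" (degrees; the focal length in pixels is half the picture's height over the tangent of half this angle, whatever the lens; pixels are square), "cx", "cy" (the principal point, pixels), "eye" and "attitude" of the camera in the world. Camera axes: x right, y down, z forward; pixel columns grow to the right and rows downward; lengths in m; the calibration is good to about 2 mm. A picture is of the moment at which its call begins: read the wrist's pose just before it. get_calibration takes no time and is no camera call; for the wrist camera it gives the pose at the moment of the call.
A pose or a line that the arm cannot do raises manip.PlanningError and nothing moves.
- manip.hand_in(): hands the job in; it is judged then, once.
Readings, each from a call of its own:
- manip.current_clock(): time.
- manip.current_q(): joint angles.
- manip.current_joint_velocities(): joint speeds.
- manip.current_tau(): joint torques, N m.
- manip.current_tool_pos(): TCP position.
- manip.current_tcp_rot(): TCP orientation.
- manip.current_force(): force on the tool from outside, world axes, zero at the start.
- manip.current_wrist_torque(): the same for the moment, N m.
- manip.current_finger_gap(): finger opening in m.
- manip.current_gripper_force(): force on a finger pad.
Only numpy, scipy, OpenCV 4.12 (cv2) and the standard library are available. Lean on these libraries where they do the work, as an engineer would, in place of code of your own. Each camera call takes 0.05 s, during which the arm holds its last target. There are 200 camera calls.

### The job

The three white spice canisters look the same and cannot be seen into, so lift each one and feel its weight. Stand those that weigh less than about 300 g on the red tray for refilling and the heavier ones on the pale wooden tray, all upright and each let go only when it stands.

Things in the scene. Friction and masses are not known exactly. Their poses are not given: they have to be found in the camera images.
- canister_a: opaque closed white stoneware canister, blue band at its foot, flat wooden lid with a small knob (fixed); round, 54 mm across, 87 mm high, straight wall from 3 to 66 mm; origin at the centre of its underside, z up. The three look alike; each weighs 100 g (empty) to 500 g (full), drawn afresh and independently: any number of them may be light
- canister_b: opaque closed white stoneware canister, blue band at its foot, flat wooden lid with a small knob (fixed); round, 54 mm across, 87 mm high, straight wall from 3 to 66 mm; origin at the centre of its underside, z up. The three look alike; each weighs 100 g (empty) to 500 g (full), drawn afresh and independently: any number of them may be light
- canister_c: opaque closed white stoneware canister, blue band at its foot, flat wooden lid with a small knob (fixed); round, 54 mm across, 87 mm high, straight wall from 3 to 66 mm; origin at the centre of its underside, z up. The three look alike; each weighs 100 g (empty) to 500 g (full), drawn afresh and independently: any number of them may be light
- wood_tray: pale wooden tray with a brass bow at each end, fixed; 280 mm long (its x axis), 130 mm wide (y); flat floor 8 mm above the table, rim 6 mm thick, 16 mm high: inside 268 x 118 mm, room for three canisters in a row along x. Origin at the centre of its underside. For canisters of 300 g and more; it may stand on the left or on the right of the canisters.
- red_tray: glossy red tray with a steel bow at each end, fixed; 280 mm long (its x axis), 130 mm wide (y); flat floor 8 mm above the table, rim 6 mm thick, 16 mm high: inside 268 x 118 mm, room for three canisters in a row along x. Origin at the centre of its underside. For canisters under 300 g (either tray is accepted for one between 250 and 350 g); it stands on the other side.

How it is judged:
By the outcome, as a careful person would: the job done as asked, in the order asked, and still so for the second after the job is handed in, with the robot touching nothing.
It also fails if it takes over 69 s, if anything falls off the work surface, if the arm or the gripper's body presses on something with over 40 N, if the wrist force passes 120 N, or if a joint passes its speed limit or range.

## Working session

There is one attempt and no reset: what is moved stays moved. The work goes in short steps, each a Python script; the robot and the scene stay as the last script left them, time stands still between calls to the robot, and variables do not carry over. Pictures are saved under pics/ and viewed, at most 10 in all, crops included, and the job is handed in when it is done.

```bash
mkdir -p pics; ls; python3 - <<'E'
from bench import manip, effector, viewer
import cv2
for n in("scene","top"):
    cv2.imwrite(f"pics/{n}0.png",viewer.get_image(n)[:,:,::-1]); print(viewer.get_calibration(n))
print(viewer.get_calibration("wrist"))
print(manip.current_clock(),manip.current_tool_pos(),manip.current_tcp_rot(),manip.current_finger_gap(),manip.grip_depth)
E
```

```text
pics
{'vfov': 48.85408387957809, 'cx': 289.2428772344691, 'cy': 211.32358721598422, 'eye': array([0.18613038, 0.7141544 , 0.57933074]), 'attitude': array([-0.21434967,  0.8578801 , -0.45491332,  0.10559272])}
{'vfov': 57.20604409954466, 'cx': 285.36553007448896, 'cy': 207.9392514369954, 'eye': array([0.39523064, 0.00546723, 0.88586428]), 'attitude': array([-0.7041149 ,  0.70646849, -0.05094944,  0.05028547])}
{'vfov': 65.76909551546926, 'cx': 277.1079970129837, 'cy': 209.6538831064964, 'eye': array([ 0.29324319, -0.58387714,  0.38478259]), 'attitude': array([ 0.81343693, -0.56560468, -0.07852618,  0.11065867])}
0.1 [ 0.22614452 -0.60871407  0.22577214] [ 9.84215704e-01  1.76970779e-01 -1.32333302e-04 -8.79782058e-04] 0.09188226615924733 0.0188
```

View pics/scene0.png

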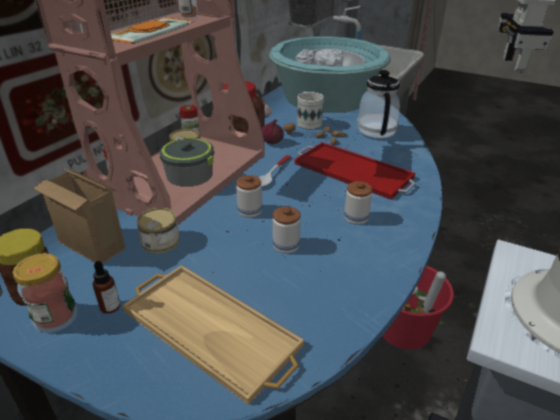

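View pics/top0.png

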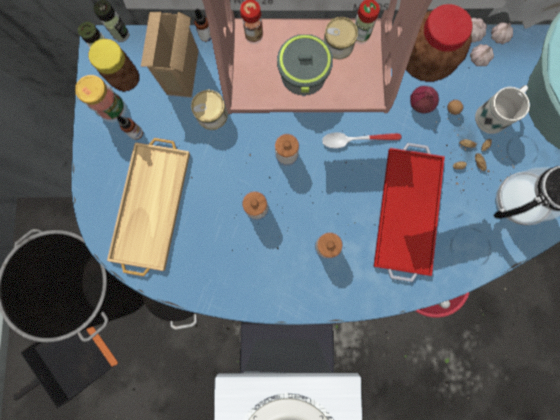

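The scene view shows the three canisters' lids near (250,181), (288,213) and (359,188). In the top view they are near (288,147), (257,203) and (331,244). The wood tray is on the left at about (150,210) and the red tray on the right at about (410,212). Next I segment the lids and trays and triangulate.

```bash
cat > h.py <<'E'
import numpy as np, cv2
from scipy.spatial.transform import Rotation as R
from scipy.optimize import least_squares
from bench import manip, effector, viewer
def ray(c,p):
    f=210/np.tan(np.radians(c["vfov"])/2)
    d=R.from_quat(c["attitude"]).apply([(p[0]-c["cx"])/f,(p[1]-c["cy"])/f,1]); return np.array(c["eye"]),d/np.linalg.norm(d)
def tri(obs):
    A=np.zeros((3,3));b=np.zeros(3);L=[ray(*o) for o in obs]
    for o,d in L: P=np.eye(3)-np.outer(d,d);A+=P;b+=P@o
    x=np.linalg.solve(A,b); return x,[round(1e3*np.linalg.norm((np.eye(3)-np.outer(d,d))@(x-o)),1) for o,d in L]
def plane(c,p,z): o,d=ray(c,p); return o+d*(z-o[2])/d[2]
def project(c,X):
    f=210/np.tan(np.radians(c["vfov"])/2)
    v=R.from_quat(c["attitude"]).inv().apply(np.array(X)-c["eye"]); return np.c_[v[:,0]/v[:,2]*f+c["cx"],v[:,1]/v[:,2]*f+c["cy"]]
def blob(img,lo,hi,near,r=16):
    h=cv2.cvtColor(img,cv2.COLOR_RGB2HSV);m=cv2.inRange(h,lo,hi)
    k=np.zeros_like(m);cv2.circle(k,tuple(map(int,near)),r,255,-1);m&=k
    n,l,s,c=cv2.connectedComponentsWithStats(m);i=1+np.argmax(s[1:,4]); return c[i],s[i]
E
python3 - <<'E'
from h import *
T,S=viewer.get_calibration("top"),viewer.get_calibration("scene")
ti=cv2.imread("pics/top0.png")[:,:,::-1].copy();si=cv2.imread("pics/scene0.png")[:,:,::-1].copy()
lo,hi=(0,90,50),(20,255,255)
for a,b in [((288,145),(250,183)),((256,203),(288,215)),((330,243),(359,189))]:
    p,s=blob(ti,lo,hi,a);q,s2=blob(si,lo,hi,b)
    print(p,s,q,s2,*tri([(T,p),(S,q)]))
V=np.full((600,800,3),0,np.uint8)
def crop(i,x0,y0,w,h,W,H): return cv2.resize(i[y0:y0+h,x0:x0+w],(W,H),interpolation=cv2.INTER_CUBIC)
V[:300,:400]=crop(ti,100,130,200,150,400,300)[:,:,::-1]
V[:300,400:]=crop(ti,250,130,200,150,400,300)[:,:,::-1]
V[300:,:400]=crop(si,120,260,200,150,400,300)[:,:,::-1]
V[300:,400:]=crop(si,240,110,200,150,400,300)[:,:,::-1]
cv2.imwrite("pics/crops.png",V)
E
```

```text
[286.4        145.49367089] [275 135  23  22 395] [248.07228916 181.96385542] [237 176  23  13 249] [0.6496147  0.00189799 0.07596727] [np.float64(0.3), np.float64(0.3)]
[254.24882629 203.41079812] [243 192  24  24 426] [286.02710843 214.7439759 ] [274 207  25  17 332] [0.52208957 0.07072074 0.07579206] [np.float64(0.0), np.float64(0.0)]
[329.35099338 244.82119205] [318 233  24  24 453] [360.40567951 184.48478702] [346 173  30  23 493] [ 0.43219285 -0.08646867  0.08677175] [np.float64(1.0), np.float64(1.0)]
```

View pics/crops.png

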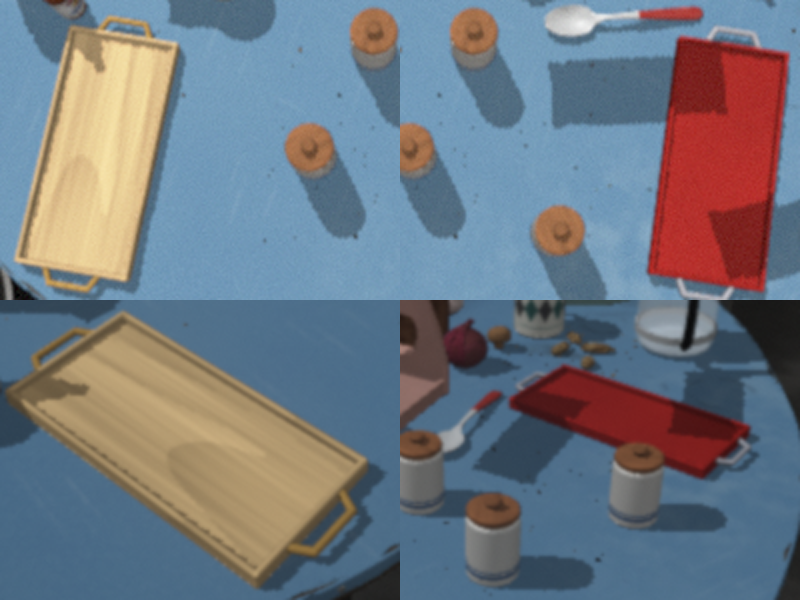

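The crop shows all four rim corners of both trays in both views, and nothing lies on either tray. I'll triangulate the corners and check reach.

```bash
python3 - <<'E'
from h import *
import json
T,S=viewer.get_calibration("top"),viewer.get_calibration("scene")
W=[((70,28),(8,393)),((181,43),(124,314)),((128,282),(367,462)),((16,262),(258,575))]
Rd=[((680,38),(512,403)),((788,53),(563,367)),((765,290),(749,429)),((650,273),(707,465))]
C=[tri([(T,p),(S,q)])[0] for p,q in [((286.4,145.5),(248.1,182)),((254.2,203.4),(286,214.7)),((329.35,244.8),(359,188.5))]]
print(np.round(C,4))
out={"can":[list(c) for c in C]}
for n,L,tx,sx in(("wood",W,(100,0),(120,0)),("red",Rd,(250,400),(240,400))):
    sy=260 if n=="wood" else 110
    P=[]
    for a,b in L:
        x,r=tri([(T,(tx[0]+(a[0]-tx[1])/2,130+a[1]/2)),(S,(sx[0]+(b[0]-sx[1])/2,sy+(b[1]-300)/2))]);P.append(x)
    P=np.array(P);c=P.mean(0);u=P[0]+P[1]-P[2]-P[3];yaw=np.arctan2(u[1],u[0])
    print(n,c.round(4),"z",P[:,2].round(4),"L",np.linalg.norm(u)/2,"W",np.linalg.norm(P[0]+P[3]-P[1]-P[2])/2,"yaw",yaw)
    out[n]=[c[0],c[1],yaw]
    for s in(-.085,-.08,-.07,0,.08):
      for k in(0,1):
        q=(R.from_euler("z",yaw+k*np.pi)*R.from_euler("x",np.pi)).as_quat()
        print(s,k,[manip.solve_ik([c[0]+s*np.cos(yaw),c[1]+s*np.sin(yaw),z],q) is not None for z in(.038,.12,.16)])
json.dump(out,open("d.json","w"))
for c in C:
  for k in(0,1):
    q=(R.from_euler("z",k*np.pi)*R.from_euler("x",np.pi)).as_quat()
    print(c.round(3),k,[manip.solve_ik([c[0],c[1],z],q) is not None for z in(.03,.12,.16)])
E
```

```text
[[ 0.6496  0.0019  0.0759]
 [ 0.5221  0.0708  0.0759]
 [ 0.4336 -0.0875  0.0759]]
wood [0.5282 0.3157 0.012 ] z [0.014  0.008  0.0111 0.0148] L 0.27804325262957685 W 0.12858958810578092 yaw -0.17375180557236122
-0.085 0 [True, True, True]
-0.085 1 [True, True, True]
-0.08 0 [True, True, True]
-0.08 1 [True, True, True]
-0.07 0 [True, True, True]
-0.07 1 [True, True, True]
0 0 [True, True, True]
0 1 [True, True, True]
0.08 0 [True, True, True]
0.08 1 [True, True, True]
red [ 0.5142 -0.2826  0.0123] z [0.0082 0.0107 0.0085 0.0221] L 0.2774754305858757 W 0.1292015092205884 yaw -0.16365088572606584
-0.085 0 [True, True, True]
-0.085 1 [True, True, True]
-0.08 0 [True, True, True]
-0.08 1 [True, True, True]
-0.07 0 [True, True, True]
-0.07 1 [True, True, True]
0 0 [True, True, True]
0 1 [True, True, True]
0.08 0 [True, True, True]
0.08 1 [True, True, True]
[0.65  0.002 0.076] 0 [True, True, True]
[0.65  0.002 0.076] 1 [True, True, True]
[0.522 0.071 0.076] 0 [True, True, True]
[0.522 0.071 0.076] 1 [True, True, True]
[ 0.434 -0.087  0.076] 0 [True, True, True]
[ 0.434 -0.087  0.076] 1 [True, True, True]
```

```bash
cat >> h.py <<'E'
import json
D=json.load(open("d.json"))
def quat(y): return (R.from_euler("z",y+np.pi)*R.from_euler("x",np.pi)).as_quat()
def fz(n=10):
    v=[]
    for _ in range(n): v.append(manip.current_force()[2]); manip.sleep(.02)
    return np.mean(v),np.std(v)
ZG=.030; UP=.20
def pick(i):
    x,y,_=D["can"][i]; manip.move_pose([x,y,UP],quat(0)); effector.open_jaws(); manip.sleep(.3); f0=fz()
    manip.servo_line([x,y,ZG],vel=.15); effector.close(f_grip=25); g=manip.current_finger_gap()
    manip.servo_line([x,y,UP],vel=.12); manip.sleep(.5); f1=fz()
    m=(f0[0]-f1[0])/9.81; print("can",i,"gap",g,manip.current_finger_gap(),"f",f0,f1,"kg",m,"t",manip.current_clock()); return m
def place(tray,s):
    cx,cy,yaw=D[tray]; x,y=cx+s*np.cos(yaw),cy+s*np.sin(yaw)
    manip.move_pose([x,y,UP],quat(yaw)); manip.sleep(.2); f0=fz(5)[0]
    manip.servo_line([x,y,ZG+.008+.006],vel=.13); z=ZG+.014
    while z>ZG+.004:
        z-=.001; manip.servo_line([x,y,z],vel=.02); f=fz(2)[0]-f0
        if f>1.2: break
    print("placed z",z,"df",f,manip.current_tool_pos()); effector.open_jaws(); manip.sleep(.2)
    manip.servo_line([x,y,UP],vel=.2); print("t",manip.current_clock(),"after",fz(3)[0])
E
python3 - <<'E'
from h import *
pick(0)
cv2.imwrite("pics/lift0.png",viewer.get_image("scene")[:,:,::-1])
E
```

```text
can 0 gap 0.05309159700537659 0.05313255170360292 f (np.float64(0.14352082693724239), np.float64(0.37644559313376935)) (np.float64(-3.307238186660804), np.float64(0.3888903556563575)) kg 0.3517593286032667 t 7.625
```

View pics/lift0.png

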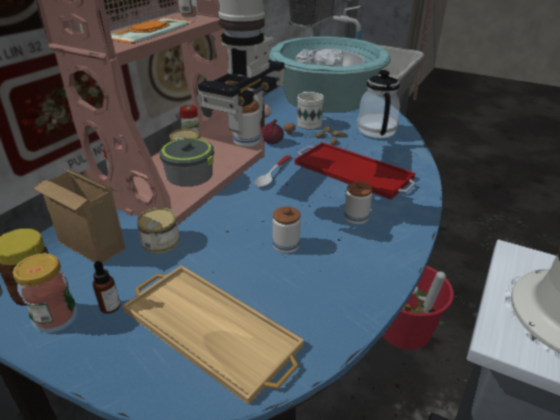

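Canister 0 is held at about (243,125), upright and clear. It reads about 0.35 kg, so I take a longer average before placing it.

```bash
sed -i 's/def fz(n=10)/def fz(n=25)/' h.py; python3 - <<'E'
from h import *
f=fz(40);m=(.05-f[0])/9.81;print(f,m)
place("wood" if m>.3 else "red",.08)
cv2.imwrite("pics/pl0.png",viewer.get_image("scene")[:,:,::-1])
E
```

```text
(np.float64(-3.5420586185256107), np.float64(0.5458767806262109)) 0.36616295805561777
placed z 0.03699999999999999 df 8.38920713685253 [0.60715274 0.30198937 0.03804774]
t 15.0833 after -0.058384116355136545
```

View pics/pl0.png

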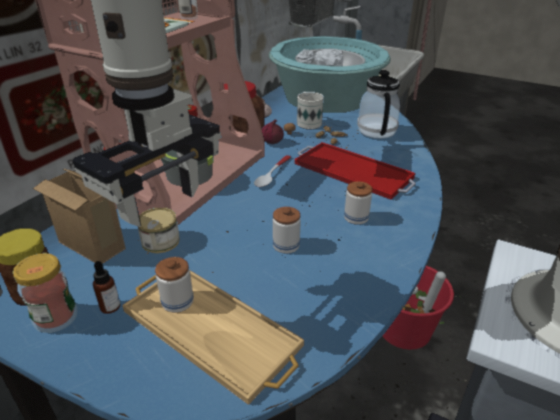

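Canister 0 stands upright on the wood tray at (174,285), 0.36 kg. Next are canisters 1 and 2, and the result is printed for each.

```bash
python3 - <<'E'
from h import *
slots={"wood":[0.,-.08],"red":[.08,0.]}
for i in (1,2):
    m=pick(i)
    if not .05<m<.65: print("odd, stop"); break
    t="wood" if m>.3 else "red"; print(t); place(t,slots[t].pop(0))
cv2.imwrite("pics/fin.png",viewer.get_image("scene")[:,:,::-1]);cv2.imwrite("pics/fint.png",viewer.get_image("top")[:,:,::-1])
E
```

```text
can 1 gap 0.05338549628788375 0.053195003399849 f (np.float64(-0.13144942062734274), np.float64(0.5440055612881802)) (np.float64(-5.0208187504299095), np.float64(0.5325704374530423)) kg 0.498406659510965 t 21.5417
wood
placed z 0.03799999999999999 df 1.270440582929318 [0.52836506 0.3158259  0.03813638]
t 27.8 after 0.08069521079570345
can 2 gap 0.05322650121580309 0.0529748926725216 f (np.float64(0.13603107052342064), np.float64(0.5080239304710359)) (np.float64(-3.8347463787738514), np.float64(0.526204401456511)) kg 0.4047683434553794 t 34.775
wood
placed z 0.03799999999999999 df 2.1826781060607248 [0.44955599 0.32966382 0.03815847]
t 41.6083 after -0.4798003207644575
```

View pics/fin.png

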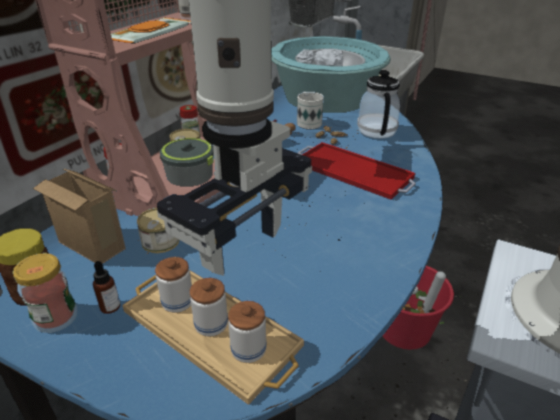

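View pics/fint.png

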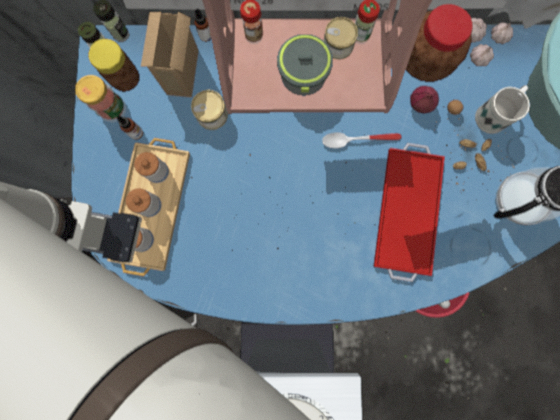

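All three canisters stand upright on the wood tray, at (174,285), (209,305) and (248,331). They weighed 0.36, 0.50 and 0.40 kg, all clearly above 300 g, and the gripper is clear.

```bash
python3 -c "
from bench import manip
print(manip.hand_in())"
```

```text
the job is handed in; nothing more can be done
None
```

I lifted and weighed all three canisters at about 0.36, 0.50 and 0.40 kg; none is light, so all three stand upright on the wooden tray, the red tray is empty, and I handed the job in about 42 s into the 69 s limit.

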